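# Put the steel offcuts away in the short-ends rack

## Robot

A 6-joint arm with a two-finger parallel gripper is mounted at the origin on the work surface. World frame = base frame: x ahead of the robot, y to its left, z up, the work surface at z = 0. Lengths are in m, angles in rad, forces in N, time in s.
With the tool pointing down it reaches from about 0.35 to 0.925 m from the base axis. Payload 6.4 kg.
Tool frame: the origin (TCP) lies midway between the tips of the shut fingers; the grasp point (between the pads) lies 19 mm behind it; z points along the fingers, y is the line along which they close (so a half turn about z gives the same grasp; the last joint's range is limited). The gripper opens to 85 mm and grips with 20 to 120 N. Pads are 22 mm wide; open, the fingers measure 114 mm over their backs; the gripper's body (76 mm by 85 mm) begins 54 mm behind the grasp point. The pads swing forward as they close: fully open they stand 13 mm farther back than shut.
Start: joints at [0.936, 0.245, 1.558, -0, 1.339, -0.174], TCP at [0.289, 0.582, 0.231] pointing down, gripper open.
Joint ranges: [-3.13, 3.13], [-1.02, 2.26], [0.13, 2.54], [-0.95, 4.09], [0.21, 2.88], [-2.74, 2.74]. Speed limits (rad/s): [2.57, 2.57, 3.14, 3.14, 3.14, 3.14].

## Interface

Orientations are given as a rotation vector (axis times angle).
In Python, from station import env gives the robot as it stands.
- The arm moves only by the shell command python3 -m pendant 'ROWS' [OPENING] [FORCE]. ROWS is JSON, one flat list of numbers, 6 for each row, row after row: the shift along the tool's x, y, z in cm, then the turn, a rotation vector about the tool's x, y, z in rad. In form: [tx, ty, tz, wx, wy, wz, tx, ty, tz, wx, wy, wz, ...]. A call has 1 to 10 rows; each row is the pose to reach, as a shift and turn from the pose commanded when the call began, along the tool's axes at that moment; what a row does not reach only later rows make up. A row lasts 1/12 s, in which the tool goes at most 41.7 mm and 7.16 degrees, less where a joint would pass 70% of its speed; a pose out of reach is approached as far as the arm can. A call with a gripper value outside its range is refused whole. OPENING is the opening, from 0 (shut) to 1 (fully open), set as the call begins (- or left out, the last holds). The fingers move at their own pace and stop on an object; FORCE is the grip in N (left out, the last holds). Time passes only in rows, so rows that repeat a pose let the fingers close. It gives the time, the measured TCP pose, the force, the opening and the grip force at its end, in the units of the state.
- env.observe(): the state, without advancing time (a new reading comes with each control period).
- env.grab_frame(name): name is "scene" or "top"; returns the picture (480x640x3 uint8, red, green, blue); there is no depth.
- env.calibration(name): a dict with "camera_matrix" (3x3 intrinsics, pixels), "distortion" ([k1, k2, p1, p2, k3] as OpenCV has them; the pictures are not rectified), "R" (3x3) and "t" (3): a world point X has camera coordinates R X + t. Camera axes: x right, y down, z forward; pixel columns grow to the right and rows downward; lengths in m; the calibration is good to about 2 mm. A picture is of the moment at which its call begins. calibration takes no time and is no camera call.
- env.job_done(): hands the job in; it is judged then, once.
The state is a dict: "t": time; "joints": joint angles; "qvel": joint speeds; "joint_efforts": joint torques, N m; "tcp_pos": TCP position; "ee_rot": TCP orientation; "force": force on the tool from outside, world axes, zero at the start; "wrist_torque": the same for the moment, N m; "gripper_width": finger opening in m; "gripper_force": force on a finger pad.
Only numpy, scipy, OpenCV 4.12 (cv2) and the standard library are available. Lean on these libraries where they do the work, as an engineer would, in place of code of your own. Each camera call takes 0.05 s, during which the arm holds its last target. There are 200 camera calls.

## Task

Clear the four loose steel offcuts off the welding bench into the green short-ends rack: stand each one on its end in the bay that already holds a piece of the same section (square tube, round pipe, channel or angle), on the bay's floor in the free room in front of that piece (the robot's side). Do not shift or knock over the pieces already in the rack.

Things in the scene. Friction and masses are not known exactly. Their poses are not given: they have to be found in the camera images.
- loose_square: LOOSE offcut, steel square tube 40 x 40 mm, wall 4 mm, 70 mm tall, about 0.32 kg, standing on end on the bench near the robot, any yaw. From above a hollow square. Outer faces at x = +-20 and y = +-20 mm of its own frame: pinch across either pair (40 mm). Origin: centre of the outline, on the underside; z up.
- loose_pipe: LOOSE offcut, steel round pipe, 48 mm outside diameter, wall 5 mm, 70 mm tall, about 0.37 kg, standing on end on the bench near the robot. From above a ring. Pinch across the diameter (48 mm), any direction. Origin: centre of the outline, on the underside; z up.
- loose_channel: LOOSE offcut, steel channel, 70 mm tall, 0.39 kg, standing on end on the bench near the robot, any yaw. From above a U: outline 38 (own x) by 50 mm (own y), 5 mm web on the -x side, 7 mm flanges pointing to +x, outer faces at y = +-25 mm: pinch across these (50 mm) at x = 0. Origin: centre of the outline, on the underside; z up.
- loose_angle: LOOSE offcut, steel angle, 70 mm tall, 0.40 kg, standing on end on the bench near the robot, any yaw. From above an L: outline 50 x 50 mm, legs 8 mm thick; one lies along y, mid-line x = -21 mm, one along x, mid-line y = -21 mm. Pinch a leg through its thickness: at own (-21, 4) closing along x or at (4, -21) closing along y. Origin: centre of the outline, on the underside; z up.
- stock_square: STOCK piece of steel square tube, same section, size and frame as loose_square, standing loose in a rack bay, in the half away from the robot: mid-width and at x = +45 mm in the rack's frame (within 4 mm), axes parallel to the rack's. Its bay is the bay for square tube; which bay that is changes. Must not be shifted or knocked over.
- stock_pipe: STOCK piece of steel round pipe, same section, size and frame as loose_pipe, standing loose in a rack bay, in the half away from the robot: mid-width and at x = +45 mm in the rack's frame (within 4 mm), axes parallel to the rack's. Its bay is the bay for round pipe; which bay that is changes. Must not be shifted or knocked over.
- stock_channel: STOCK piece of steel channel, same section, size and frame as loose_channel, standing loose in a rack bay, in the half away from the robot: mid-width and at x = +45 mm in the rack's frame (within 4 mm), axes parallel to the rack's. Its bay is the bay for channel; which bay that is changes. Must not be shifted or knocked over.
- stock_angle: STOCK piece of steel angle, same section, size and frame as loose_angle, standing loose in a rack bay, in the half away from the robot: mid-width and at x = +45 mm in the rack's frame (within 4 mm), axes parallel to the rack's. Its bay is the bay for angle; which bay that is changes. Must not be shifted or knocked over.
- rack: Green steel tray fixed on the bench, 150 (x) by 364 mm (y), 32 mm high, 4 mm walls, floor 4 mm up. Dividers make 4 bays with middles at y = -135, -45, 45, 135 mm, each 86 (y) by 142 mm (x) inside. Stock stands in the +x half; the -x half, nearer the robot, is free (middle x = -35 mm). Handles stand out 26 mm at both ends. Origin: centre of underside; +x away from the robot.

How it is judged:
At the end, for the whole second after the job is handed in: Each loose offcut stands upright (within 0.1 rad), released and at rest, on the floor of the bay that holds the stock piece of its section, on the robot's side of that piece; every stock piece still stands upright, within 15 mm of where it began (y of loose_square in the frame of stock_square between -0.045 and 0.045 m and x of loose_square in the frame of rack between -0.073 and 0.02 m and z of each of loose_square, loose_pipe, loose_channel, loose_angle in the frame of rack below 0.009 m and angle between each of loose_square, stock_square, loose_pipe, stock_pipe, loose_channel, stock_channel, loose_angle, stock_angle's own z axis and vertical below 0.1 rad and linear speed of each of loose_square, stock_square, loose_pipe, stock_pipe, loose_channel, stock_channel, loose_angle, stock_angle below 0.02 m/s and distance of each of stock_square, stock_pipe, stock_channel, stock_angle from where it was at the start of the episode below 0.015 m and y of loose_pipe in the frame of stock_pipe between -0.045 and 0.045 m and x of loose_pipe in the frame of rack between -0.073 and 0.02 m and y of loose_channel in the frame of stock_channel between -0.045 and 0.045 m and x of loose_channel in the frame of rack between -0.073 and 0.02 m and y of loose_angle in the frame of stock_angle between -0.045 and 0.045 m and x of loose_angle in the frame of rack between -0.073 and 0.02 m); the robot touches nothing.
It fails at once if a stock piece was shifted by more than 15 mm or knocked over (distance of any of stock_square, stock_pipe, stock_channel, stock_angle from where it was at the start of the episode above 0.015 m or angle between any of stock_square, stock_pipe, stock_channel, stock_angle's own z axis and vertical above 0.3 rad).
It also fails if it takes over 106 s, if anything falls off the work surface, if the arm or the gripper's body presses on something with over 40 N, if the wrist force passes 120 N, or if a joint passes its speed limit or range.

## Working session

There is one attempt and no reset: what is moved stays moved. The work goes in short steps, Python scripts to look and compute and a shell command to move; the robot and the scene stay as the last step left them, time stands still between calls to the robot, and variables do not carry over. Pictures are saved under pics/ and viewed, at most 14 in all, crops included, and the job is handed in when it is done.

```bash
mkdir -p pics; ls; python3 - <<'E'
from station import env
import cv2
for n in("top","scene"):
    f=env.grab_frame(n); cv2.imwrite(f"pics/{n}0.png",f[:,:,::-1])
    c=env.calibration(n); print(n,c)
print(env.observe())
E
```

```text
pics
top {'camera_matrix': array([[441.26427852,   0.        , 323.65701508],
       [  0.        , 441.26427852, 237.80964576],
       [  0.        ,   0.        ,   1.        ]]), 'distortion': array([-0.02193403,  0.        ,  0.        ,  0.        ,  0.        ]), 'R': array([[-0.02727528, -0.99926696,  0.02686279],
       [-0.99664449,  0.0251094 , -0.07790554],
       [ 0.07717393, -0.02889754, -0.99659877]]), 't': array([0.00489538, 0.56245799, 0.92405492])}
scene {'camera_matrix': array([[493.3745376 ,   0.        , 331.01890213],
       [  0.        , 493.3745376 , 238.86046876],
       [  0.        ,   0.        ,   1.        ]]), 'distortion': array([0.00842404, 0.        , 0.        , 0.        , 0.        ]), 'R': array([[-3.35355335e-01,  9.42091661e-01, -3.19511678e-04],
       [ 8.16142135e-01,  2.90351778e-01, -4.99607708e-01],
       [-4.70583484e-01, -1.67806877e-01, -8.66251717e-01]]), 't': array([ 0.19287434, -0.45369314,  1.34257772])}
{'t': 0.1, 'joints': array([ 9.35933886e-01,  2.45743520e-01,  1.55887393e+00, -1.01931105e-05,
        1.33866642e+00, -1.74105569e-01]), 'qvel': array([-0.00124891, -0.00091965, -0.00118735, -0.00047249,  0.00097995,
        0.00050536]), 'joint_efforts': array([ 1.21233029e-04, -4.30674863e+01, -3.27127862e+01, -1.34077695e-04,
        2.87371608e-03, -2.31087699e-05]), 'tcp_pos': array([0.28871568, 0.58181958, 0.23030073]), 'ee_rot': array([-7.17216330e-01, -3.05795274e+00,  2.44781538e-03]), 'force': array([-0.51041513,  0.27312252,  0.37089894]), 'wrist_torque': array([-0.02259735,  0.05099857,  0.02800679]), 'gripper_force': 0.0, 'gripper_width': 0.0851796061104486}
```

View pics/top0.png

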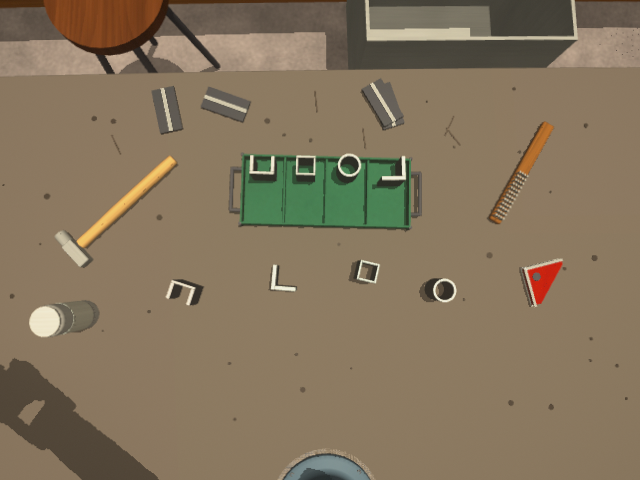

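View pics/scene0.png

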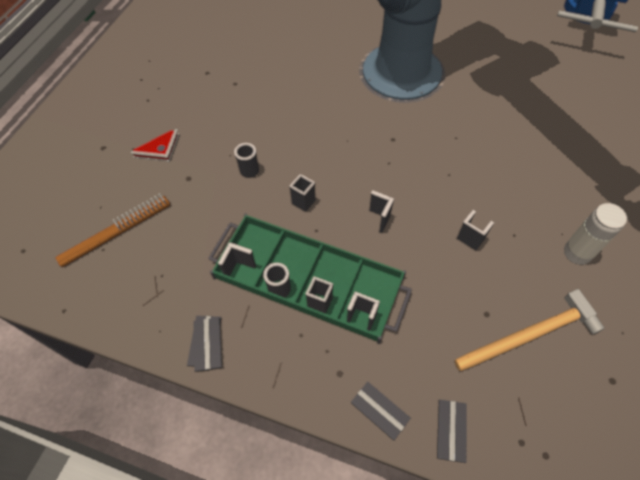

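Top view, with +x up and +y left. Rack bays from left to right hold channel (265,165), square (306,165), pipe (349,167) and angle (395,172). The loose pieces are channel (183,291), angle (283,281), square (368,271) and pipe (441,290). The scene view agrees, and the arm is out of the way.

```bash
cat >h.py <<'E'
import cv2,numpy as np
from station import env
def ray(uv,z,n="top"):
    c=env.calibration(n); uv=np.float64(uv).reshape(-1,1,2)
    p=cv2.undistortPoints(uv,c["camera_matrix"],c["distortion"])[:,0]
    R,t=c["R"],c["t"]; C=-R.T@t; d=np.c_[p,np.ones(len(p))]@R
    return (C+d*((z-C[2])/d[:,2])[:,None])[:,:2]
def blobs(f,thr=150):
    hsv=cv2.cvtColor(f,cv2.COLOR_RGB2HSV)
    m=((hsv[...,2]>thr)&(hsv[...,1]<60)).astype(np.uint8)
    m[:130]=0;m[315:]=0;m[:,:150]=0;m[:,470:]=0
    n,l,s,c=cv2.connectedComponentsWithStats(m,connectivity=8)
    return [(s[i],np.argwhere(l==i)[:,::-1].astype(float)) for i in range(1,n) if s[i][4]>25],m
E
python3 - <<'E'
from h import *
f=cv2.imread("pics/top0.png")[:,:,::-1].copy()
B,m=blobs(f)
for s,p in B:
    z=.074 if s[1]<220 else .07
    w=ray(p,z); r=cv2.minAreaRect((w*1000).astype(np.float32))
    print(s, "mean",(w.mean(0)*1000).round(1),"rect",np.round(r[0],1),np.round(r[1],1),round(r[2],1))
hsv=cv2.cvtColor(f,cv2.COLOR_RGB2HSV)
g=((hsv[...,0]>60)&(hsv[...,0]<95)&(hsv[...,1]>110)&(hsv[...,2]>25)).astype(np.uint8)
n,l,s,c=cv2.connectedComponentsWithStats(g);i=1+s[1:,4].argmax()
r=cv2.minAreaRect((ray(np.argwhere(l==i)[:,::-1],.032)*1000).astype(np.float32));print("rack",s[i],r)
a=cv2.resize(f[140:310,150:470],None,fx=2.5,fy=2.5,interpolation=cv2.INTER_CUBIC)
b=cv2.resize(m[140:310,150:470]*255,None,fx=1,fy=1)
cv2.imwrite("pics/crop.png",a[:,:,::-1])
E
```

```text
[338 153  23  24 165] mean [708.3 -64.3] rect [708.3 -64.6] [45.4 48.2] 88.3
[249 155  26  19 171] mean [707.7 115.9] rect [712.  114.9] [49.5 37.7] 85.9
[296 155  20  20 153] mean [710.6  25.4] rect [710.1  24.7] [39.  39.7] 88.7
[382 156  24  24 169] mean [ 689.4 -164.8] rect [ 700.2 -156.4] [48.6 48.3] 88.8
[357 260  23  24 163] mean [488.7 -97.1] rect [488.6 -96.7] [40.6 41. ] 75.3
[271 264  25  28 187] mean [471.9  84.4] rect [480.7  74.1] [49.5 51. ] 83.7
[433 278  24  25 172] mean [ 445.9 -251.2] rect [ 446.  -251.5] [46. 48.] 24.4
[166 280  29  25 190] mean [460.  280.7] rect [456.7 282. ] [50.2 37.5] 71.1
rack [325 174  39  50 781] ((645.1270141601562, -55.63368606567383), (81.7955322265625, 106.30416870117188), 88.42235565185547)
```

View pics/crop.png

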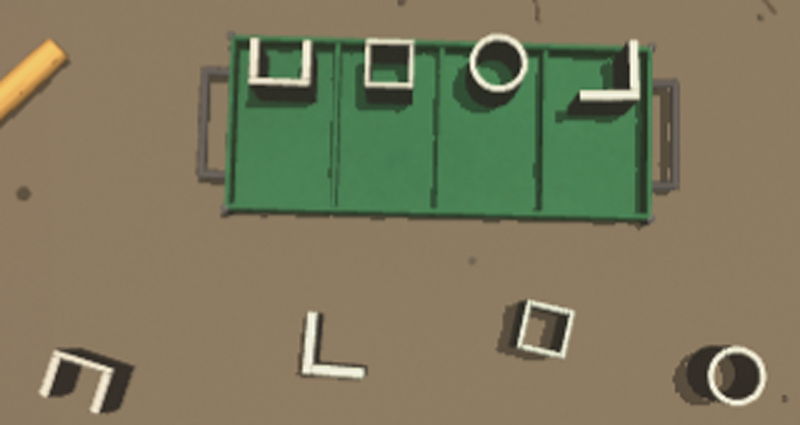

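```bash
cat >>h.py <<'E'
from scipy.spatial.transform import Rotation as Ro
def go(x,y,z,ang):
    "shift cm / turn for tcp target (mm) with closing line at ang deg, tool down"
    o=env.observe(); R0=Ro.from_rotvec(o["ee_rot"]); best=None
    for a in (ang,ang+180):
        a=np.radians(a); Y=np.array([np.cos(a),np.sin(a),0]); Z=np.array([0,0,-1.])
        w=(R0.inv()*Ro.from_matrix(np.c_[np.cross(Y,Z),Y,Z])).as_rotvec()
        if best is None or np.linalg.norm(w)<np.linalg.norm(best): best=w
    s=R0.inv().apply(np.array([x,y,z])/1000-o["tcp_pos"])*100
    print("t",round(o["t"],2),"shift",s.round(2),"turn",best.round(3),"j6",o["joints"][5].round(2))
E
python3 - <<'E'
from h import *
f=cv2.imread("pics/top0.png")[:,:,::-1].copy()
B,m=blobs(f)
for k in (3,5):
    s,p=B[k]; w=ray(p,.07 if k==5 else .074)*1000
    if k==3: w=w[:, :]
    ymax,xmin,ymin=w[:,1].max(),w[:,0].min(),w[:,1].min()
    if k==5: A=w[w[:,0]>xmin+18]; C=w[w[:,1]<ymax-20]
    else: A=w[w[:,0]>xmin+16]; C=w[w[:,1]>ymin+18]
    for q in (A,C):
        l=cv2.fitLine(q.astype(np.float32),cv2.DIST_L2,0,.01,.01).ravel(); print(k,"dir",np.degrees(np.arctan2(l[1],l[0])).round(1),"at",l[2:].round(1))
crop=np.array([(230,36),(652,48),(650,220),(226,212)])/2.5+[150,140]
c=ray(crop,.032)*1000; print(c.round(1),c.mean(0).round(1))
go(457,282,120,71.1); go(457,282,32,71.1)
E
```

```text
3 dir -0.3 at [ 707.1 -177. ]
3 dir 88.9 at [ 679.4 -147.2]
5 dir -6.5 at [490.1  94.1]
5 dir 83.7 at [458.4  66.6]
[[ 745.4  160.7]
 [ 727.6 -203. ]
 [ 578.  -194.7]
 [ 593.7  165.9]] [661.2 -17.8]
t 0.1 shift [-28.41 -19.35  11.05] turn [-0.002 -0.    -0.131] j6 -0.17
t 0.1 shift [-28.41 -19.34  19.85] turn [-0.002 -0.    -0.131] j6 -0.17
```

```bash
python3 -m pendant '[-10,-6.5,0,0,0,-0.05,-20,-13.5,0,0,0,-0.1,-28.4,-19.35,2,0,0,-0.131,-28.4,-19.35,4,0,0,-0.131,-28.4,-19.35,6,0,0,-0.131,-28.4,-19.35,8,0,0,-0.131,-28.4,-19.35,10,0,0,-0.131,-28.4,-19.35,11,0,0,-0.131,-28.4,-19.35,11,0,0,-0.131,-28.4,-19.35,11,0,0,-0.131]' 1 80; python3 -c "
from h import *
go(457,282,32,71.1)"
```

```text
t: 0.93
tcp_pos: [0.4559, 0.2774, 0.1158]
ee_rot: [-0.523, -3.09, 0.009]
force: [-0.6, -0.1, -0.9]
gripper_width: 0.0853
gripper_force: 0.0
t 0.93 shift [-0.    0.52  8.38] turn [-0.007 -0.007 -0.005] j6 -0.9
```

```bash
python3 -m pendant '[0,0,0,0,0,0,0,0,0,0,0,0,0,0,0,0,0,0]'; python3 -c "
from h import *
go(457,282,32,71.1)
f=env.grab_frame('top');cv2.imwrite('pics/a.png',cv2.resize(f[200:380,80:320],None,fx=3,fy=3)[:,:,::-1])"
```

```text
t: 1.18
tcp_pos: [0.4577, 0.2837, 0.1224]
ee_rot: [0.513, 3.098, 0.002]
force: [0.7, 0.3, 2.0]
gripper_width: 0.0854
gripper_force: 0.0
t 1.18 shift [ 0.02 -0.19  9.04] turn [0.001 0.001 0.001] j6 -0.9
```

View pics/a.png

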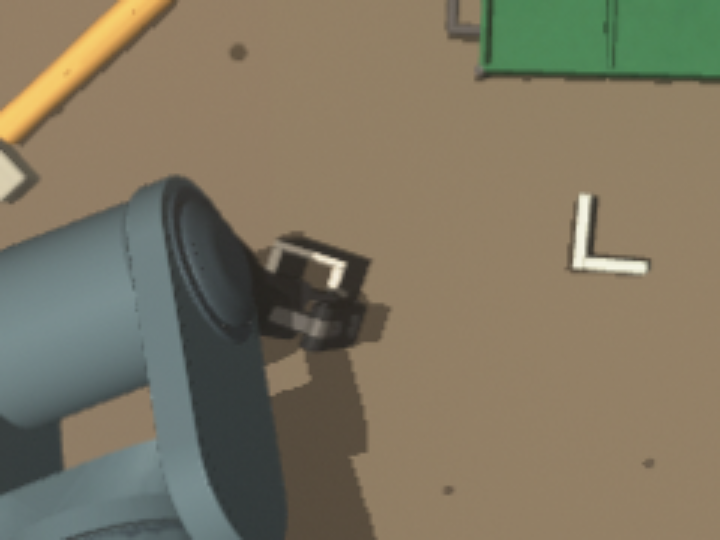

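The arm partly hides the hand, at crop (315,325), and the piece is at crop (310,262). I'll check the picture against the projected TCP.

```bash
python3 - <<'E'
from h import *
o=env.observe();R=Ro.from_rotvec(o["ee_rot"])
for n,off,sc in(("top",(80,200),3),("scene",(0,0),1)):
    c=env.calibration(n)
    P=np.array([o["tcp_pos"]+R.apply(v) for v in ((0,0,0),(0,.0425,-.013),(0,-.0425,-.013),(0,0,-.073))])
    uv=cv2.projectPoints(P,cv2.Rodrigues(c["R"])[0],c["t"],c["camera_matrix"],c["distortion"])[0][:,0]
    print(n,((uv-off)*sc).round())
f=env.grab_frame("scene");cv2.imwrite("pics/b.png",cv2.resize(f[100:340,340:640],None,fx=2.5,fy=2.5)[:,:,::-1])
E
```

```text
top [[273. 279.]
 [201. 259.]
 [331. 300.]
 [232. 285.]]
scene [[487. 209.]
 [508. 217.]
 [469. 194.]
 [497. 187.]]
```

View pics/b.png

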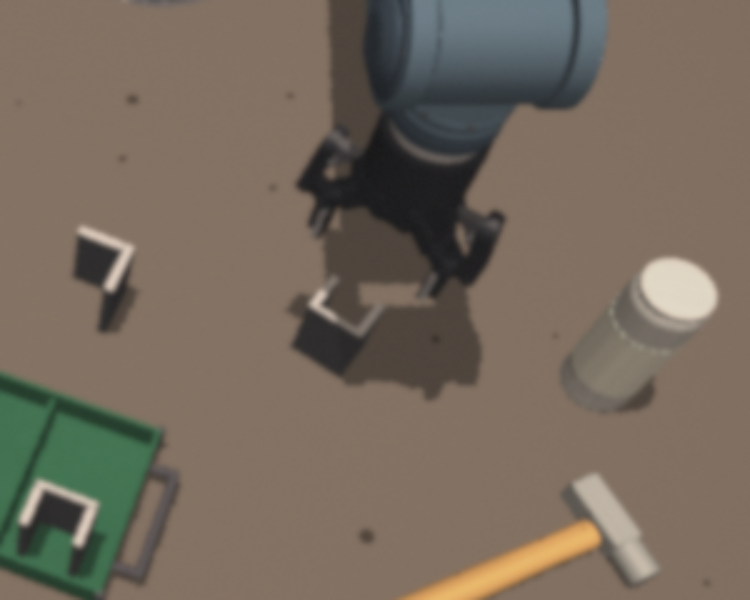

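The fingertips at scene px (467,192) and (511,217) match the projection to within 3 px, so I can descend.

```bash
python3 -m pendant '[0,-0.15,2.5,0,0,0,0,-0.15,5,0,0,0,0,-0.15,7,0,0,0,0,-0.15,8.5,0,0,0,0,-0.15,9,0,0,0,0,-0.15,9,0,0,0,0,-0.15,9,0,0,0]'; python3 -m pendant '[0,0,0,0,0,0,0,0,0,0,0,0,0,0,0,0,0,0,0,0,0,0,0,0,0,0,0,0,0,0,0,0,0,0,0,0,0,0,0,0,0,0,0,0,0,0,0,0]' 0 80;  python3 -m pendant '[0,0,-3,0,0,0,0,0,-6,0,0,0,0,0,-9,0,0,0,0,0,-9.5,0,0,0,0,0,-9.5,0,0,0,0,0,-9.5,0,0,0]'; python3 -c "
from h import *
go(630,118,130,88)"
```

```text
t: 1.87
tcp_pos: [0.4574, 0.2819, 0.0323]
ee_rot: [0.514, 3.098, 0.001]
force: [-0.5, 0.4, -0.1]
gripper_width: 0.0853
gripper_force: 0.0
t: 2.53
tcp_pos: [0.4579, 0.2817, 0.0327]
ee_rot: [0.515, 3.097, 0.002]
force: [-1.2, 0.8, 6.2]
gripper_width: 0.0492
gripper_force: 83.8
t: 3.03
tcp_pos: [0.4558, 0.2807, 0.1246]
ee_rot: [-0.515, -3.097, 0.002]
force: [-0.3, -0.6, -4.2]
gripper_width: 0.049
gripper_force: 85.2
t 3.03 shift [-21.76  -9.75  -0.57] turn [-0.001 -0.002 -0.295] j6 -0.9
```

```bash
python3 -m pendant '[-3,-1.3,-0.5,0,0,-0.04,-6.5,-2.9,-0.5,0,0,-0.1,-10,-4.5,-0.5,0,0,-0.15,-13.5,-6,-0.5,0,0,-0.2,-17,-7.6,-0.5,0,0,-0.25,-20,-9,-0.5,0,0,-0.29,-21.7,-9.75,-0.5,0,0,-0.295,-21.7,-9.75,-0.5,0,0,-0.295,-21.7,-9.75,-0.5,0,0,-0.295,-21.7,-9.75,-0.5,0,0,-0.295]'; python3 -m pendant '[0,0,0,0,0,0]';  python3 -c "
from h import *
go(630,118,37,88)
f=env.grab_frame('scene');cv2.imwrite('pics/c.png',cv2.resize(f[150:350,190:440],None,fx=3,fy=3)[:,:,::-1])"
```

```text
t: 3.87
tcp_pos: [0.6286, 0.119, 0.1284]
ee_rot: [-0.055, -3.136, -0.0]
force: [-0.0, -0.2, -4.2]
gripper_width: 0.0491
gripper_force: 85.1
t: 3.95
tcp_pos: [0.6289, 0.1196, 0.1294]
ee_rot: [-0.053, -3.138, -0.0]
force: [-0.8, 0.6, -4.2]
gripper_width: 0.049
gripper_force: 85.1
t 3.95 shift [-0.15 -0.15  9.24] turn [ 0.    -0.003  0.001] j6 -1.53
```

View pics/c.png

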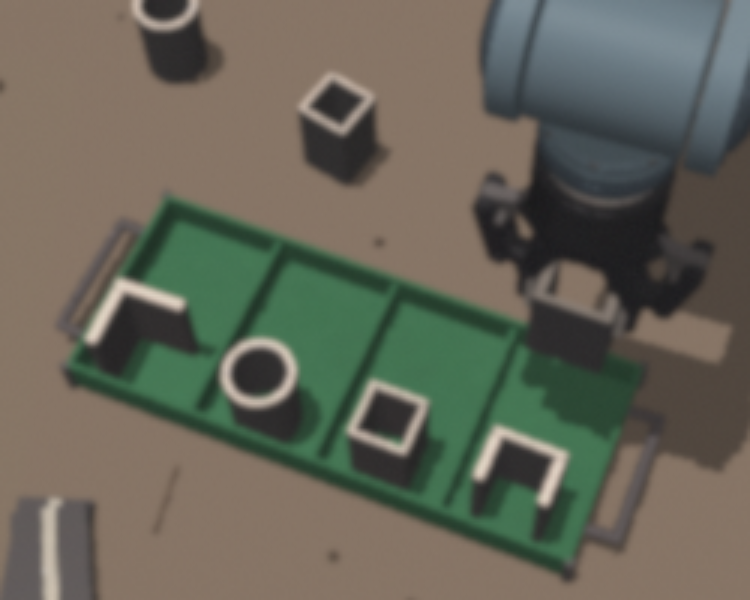

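The channel hangs square above its bay, at crop (575,320), and is clear of the stock piece at (520,460). Lowering it now.

```bash
python3 -m pendant '[0,0,2.5,0,0,0,0,0,5,0,0,0,0,0,7,0,0,0,0,0,8.3,0,0,0,0,0,8.8,0,0,0,0,0,9.1,0,0,0,0,0,9.2,0,0,0,0,0,9.2,0,0,0]'; python3 -m pendant '[0,0,0,0,0,0,0,0,0,0,0,0,0,0,0,0,0,0,0,0,0,0,0,0]' 0.75;  python3 -m pendant '[0,0,-2,0,0,0,0,0,-5,0,0,0,0,0,-9,0,0,0,0,0,-12,0,0,0,0,0,-12,0,0,0,0,0,-12,0,0,0]'; python3 -c "
from h import *
a=np.radians(-6.5)
u=np.array([np.cos(a),np.sin(a)]); v=np.array([-u[1],u[0]])  # leg dir (own y), own -x
c=np.array([480.7,74.1]); g=c+4*u+21*v; print(g)
go(*g,120,83.5)"
```

```text
t: 4.67
tcp_pos: [0.6315, 0.1188, 0.0405]
ee_rot: [0.054, 3.139, 0.0]
force: [0.8, 0.6, -4.1]
gripper_width: 0.0492
gripper_force: 85.0
t: 5.0
tcp_pos: [0.6316, 0.1187, 0.0406]
ee_rot: [0.055, 3.139, 0.0]
force: [-0.2, -0.5, -0.1]
gripper_width: 0.0639
gripper_force: 0.0
t: 5.5
tcp_pos: [0.6325, 0.1187, 0.1628]
ee_rot: [0.054, 3.135, 0.0]
force: [-0.3, -0.0, -0.5]
gripper_width: 0.0641
gripper_force: 0.0
[487.05155491  94.51219611]
t 5.5 shift [14.48 -2.93  4.19] turn [0.001 0.006 0.079] j6 -1.53
```

```bash
python3 -m pendant '[3.5,-0.7,0,0,0,0.02,7,-1.4,0,0,0,0.04,10.5,-2.2,1,0,0,0.06,13.5,-2.9,2,0,0,0.079,14.5,-2.9,4,0,0,0.079,14.5,-2.9,4.2,0,0,0.079,14.5,-2.9,4.2,0,0,0.079,14.5,-2.9,4.2,0,0,0.079,14.5,-2.9,4.2,0,0,0.079,14.5,-2.9,4.2,0,0,0.079]' 0.6; python3 -c "
from h import *
go(487,94.5,33,83.5)
f=env.grab_frame('scene');cv2.imwrite('pics/d.png',cv2.resize(f[130:350,250:500],None,fx=3,fy=2.7)[:,:,::-1])"
```

```text
t: 6.33
tcp_pos: [0.4863, 0.0947, 0.1183]
ee_rot: [0.178, 3.135, 0.0]
force: [-0.2, -0.2, 1.0]
gripper_width: 0.0508
gripper_force: 0.0
t 6.33 shift [-0.06 -0.02  8.53] turn [ 0.     0.002 -0.   ] j6 -1.49
```

View pics/d.png

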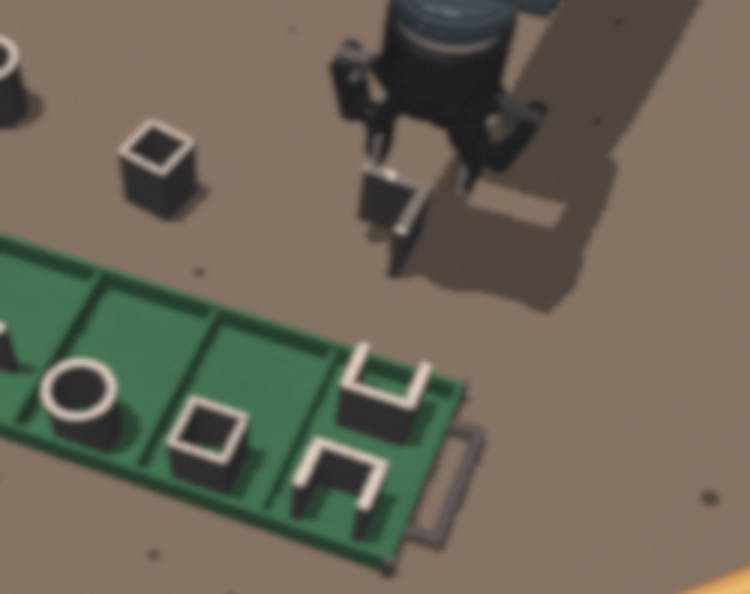

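The channel stands upright in its bay at crop (385,390). The fingertips at (375,155) and (465,185) straddle the angle's leg.

```bash
python3 -m pendant '[0,0,2.5,0,0,0,0,0,5,0,0,0,0,0,7,0,0,0,0,0,8.2,0,0,0,0,0,8.6,0,0,0,0,0,8.6,0,0,0]'; python3 -m pendant '[0,0,0,0,0,0,0,0,0,0,0,0,0,0,0,0,0,0,0,0,0,0,0,0,0,0,0,0,0,0,0,0,0,0,0,0,0,0,0,0,0,0,0,0,0,0,0,0]' 0 100;  python3 -m pendant '[0,0,-3,0,0,0,0,0,-6,0,0,0,0,0,-9,0,0,0,0,0,-10,0,0,0,0,0,-10,0,0,0,0,0,-10,0,0,0]'; python3 -c "
from h import *
# placed piece centre (620,-152), tool 88 deg: leg offset
a=np.radians(-2);u=np.array([np.cos(a),np.sin(a)]); v=np.array([-u[1],u[0]])
g=np.array([619,-152])+4*u+21*v; print(g)
go(*g,130,88)"
```

```text
t: 6.88
tcp_pos: [0.4845, 0.0947, 0.0306]
ee_rot: [-0.179, -3.135, 0.0]
force: [-0.1, 0.8, -0.2]
gripper_width: 0.0509
gripper_force: 0.0
t: 7.55
tcp_pos: [0.4857, 0.0946, 0.0325]
ee_rot: [0.178, 3.134, -0.0]
force: [-1.4, -1.9, 6.0]
gripper_width: 0.0071
gripper_force: 97.8
t: 8.05
tcp_pos: [0.484, 0.0948, 0.1303]
ee_rot: [-0.179, -3.136, -0.0]
force: [-0.2, -0.6, -4.2]
gripper_width: 0.0068
gripper_force: 98.7
[ 623.73045274 -131.15239062]
t 8.05 shift [-1.645e+01 -2.086e+01  1.000e-02] turn [ 0.    -0.001 -0.079] j6 -1.49
```

```bash
python3 -m pendant '[-2,-2.5,0,0,0,-0.01,-4.2,-5.3,0,0,0,-0.02,-6.4,-8.1,0,0,0,-0.03,-8.6,-10.9,0,0,0,-0.04,-10.8,-13.7,0,0,0,-0.05,-13,-16.5,0,0,0,-0.06,-15,-19,0,0,0,-0.07,-16.4,-20.85,0,0,0,-0.079,-16.4,-20.85,0,0,0,-0.079,-16.4,-20.85,0,0,0,-0.079]'; python3 -m pendant '[0,0,0,0,0,0,0,0,0,0,0,0]';  python3 -c "
from h import *
go(623.7,-131.2,37,88)
f=env.grab_frame('scene');cv2.imwrite('pics/e.png',cv2.resize(f[150:350,190:440],None,fx=3,fy=3)[:,:,::-1])"
```

```text
t: 8.88
tcp_pos: [0.6225, -0.1314, 0.1276]
ee_rot: [-0.058, -3.136, -0.004]
force: [-0.0, 1.2, -3.6]
gripper_width: 0.007
gripper_force: 98.6
t: 9.05
tcp_pos: [0.6225, -0.1297, 0.1293]
ee_rot: [-0.053, -3.138, -0.002]
force: [-0.7, 0.6, -3.0]
gripper_width: 0.007
gripper_force: 98.7
t 9.05 shift [-0.15 -0.16  9.23] turn [ 0.001 -0.003  0.001] j6 -1.92
```

View pics/e.png

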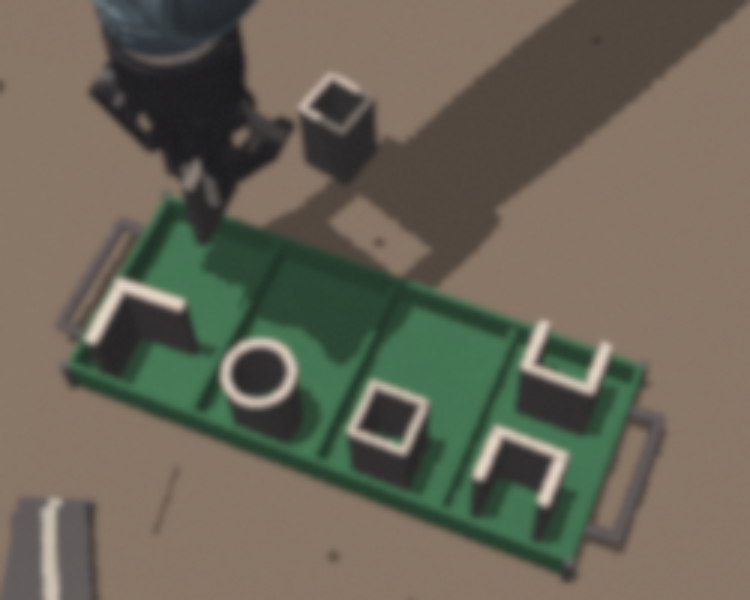

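The angle hangs over the free half of its bay, with its leg at crop (205,215), well away from the stock piece at (135,320).

```bash
python3 -m pendant '[0,0,2.5,0,0,0,0,0,5,0,0,0,0,0,7,0,0,0,0,0,8.3,0,0,0,0,0,8.8,0,0,0,0,0,9.1,0,0,0,0,0,9.3,0,0,0,0,0,9.3,0,0,0]'; python3 -m pendant '[0,0,0,0,0,0,0,0,0,0,0,0,0,0,0,0,0,0,0,0,0,0,0,0]' 0.35;  python3 -m pendant '[0,0,-2,0,0,0,0,0,-5,0,0,0,0,0,-9,0,0,0,0,0,-12,0,0,0,0,0,-12,0,0,0,0,0,-12,0,0,0]'; python3 -c "
from h import *
go(488.6,-96.7,120,75.3)"
```

```text
t: 9.77
tcp_pos: [0.6247, -0.1312, 0.0393]
ee_rot: [0.054, 3.139, -0.001]
force: [0.4, 0.6, -3.0]
gripper_width: 0.0069
gripper_force: 98.6
t: 10.1
tcp_pos: [0.6248, -0.1314, 0.0395]
ee_rot: [0.055, 3.139, -0.001]
force: [-0.6, 1.1, -0.1]
gripper_width: 0.0299
gripper_force: 0.0
t: 10.6
tcp_pos: [0.6257, -0.1318, 0.1618]
ee_rot: [0.055, 3.135, -0.004]
force: [0.3, -0.8, 0.5]
gripper_width: 0.0298
gripper_force: 0.0
t 10.6 shift [13.85  3.04  4.09] turn [-0.002  0.006  0.222] j6 -1.92
```

```bash
python3 -m pendant '[3.5,0.7,0,0,0,0.05,7,1.4,0,0,0,0.1,10.5,2.2,1,0,0,0.15,13.5,3,2,0,0,0.2,13.85,3.05,4,0,0,0.222,13.85,3.05,4.1,0,0,0.222,13.85,3.05,4.1,0,0,0.222,13.85,3.05,4.1,0,0,0.222,13.85,3.05,4.1,0,0,0.222,13.85,3.05,4.1,0,0,0.222]' 1; python3 -c "
from h import *
go(488.6,-96.7,32,75.3)
f=env.grab_frame('scene');cv2.imwrite('pics/f.png',cv2.resize(f[120:350,170:440],None,fx=2.6,fy=2.6)[:,:,::-1])"
```

```text
t: 11.43
tcp_pos: [0.4879, -0.0963, 0.1183]
ee_rot: [0.402, 3.114, -0.001]
force: [-0.0, 0.2, -0.6]
gripper_width: 0.0855
gripper_force: 0.0
t 11.43 shift [-0.06 -0.02  8.63] turn [-0.     0.002  0.   ] j6 -1.74
```

View pics/f.png

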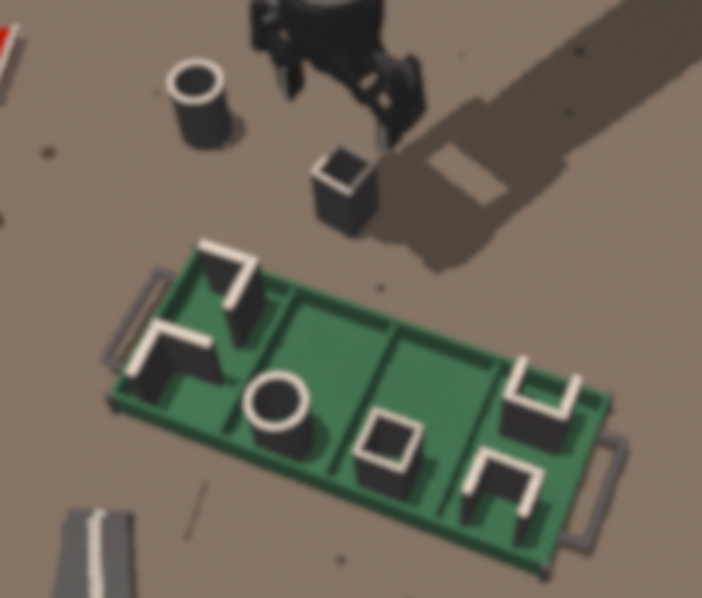

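The angle stands upright at crop (235,290), and the gripper is above the square tube at (345,190).

```bash
python3 -m pendant '[0,0,2.5,0,0,0,0,0,5,0,0,0,0,0,7,0,0,0,0,0,8.2,0,0,0,0,0,8.6,0,0,0,0,0,8.6,0,0,0]'; python3 -m pendant '[0,0,0,0,0,0,0,0,0,0,0,0,0,0,0,0,0,0,0,0,0,0,0,0,0,0,0,0,0,0,0,0,0,0,0,0,0,0,0,0,0,0,0,0,0,0,0,0]' 0 80;  python3 -m pendant '[0,0,-3,0,0,0,0,0,-6,0,0,0,0,0,-9,0,0,0,0,0,-10,0,0,0,0,0,-10,0,0,0,0,0,-10,0,0,0]'; python3 -c "
from h import *
go(626.6,27.8,130,88)"
```

```text
t: 11.98
tcp_pos: [0.4863, -0.0956, 0.0306]
ee_rot: [-0.402, -3.114, -0.001]
force: [-0.0, -0.6, 0.3]
gripper_width: 0.0857
gripper_force: 0.0
t: 12.65
tcp_pos: [0.4876, -0.0962, 0.0325]
ee_rot: [0.402, 3.114, -0.001]
force: [-1.9, 0.0, 7.1]
gripper_width: 0.0395
gripper_force: 81.4
t: 13.15
tcp_pos: [0.4858, -0.0954, 0.1301]
ee_rot: [-0.402, -3.114, -0.001]
force: [-1.4, 0.9, -5.6]
gripper_width: 0.039
gripper_force: 82.3
t 13.15 shift [-10.49  15.49  -0.  ] turn [ 0.    -0.001 -0.222] j6 -1.74
```

```bash
python3 -m pendant '[-1.5,2.2,0,0,0,-0.03,-3.3,4.9,0,0,0,-0.07,-5.1,7.6,0,0,0,-0.11,-6.9,10.3,0,0,0,-0.15,-8.7,13,0,0,0,-0.19,-10,14.8,0,0,0,-0.222,-10.5,15.5,0,0,0,-0.222,-10.5,15.5,0,0,0,-0.222,-10.5,15.5,0,0,0,-0.222,-10.5,15.5,0,0,0,-0.222]'; python3 -m pendant '[0,0,0,0,0,0,0,0,0,0,0,0]';  python3 -c "
from h import *
go(626.6,27.8,36.5,88)"
```

```text
t: 13.98
tcp_pos: [0.6259, 0.0268, 0.1296]
ee_rot: [-0.056, -3.138, -0.0]
force: [-0.3, 0.5, -2.9]
gripper_width: 0.0392
gripper_force: 82.4
t: 14.15
tcp_pos: [0.6268, 0.0267, 0.1311]
ee_rot: [-0.057, -3.14, 0.0]
force: [1.1, 0.5, -2.3]
gripper_width: 0.0391
gripper_force: 82.4
t 14.15 shift [0.01 0.11 9.46] turn [-0.    -0.001 -0.001] j6 -1.67
```

```bash
python3 -m pendant '[0,0,2.5,0,0,0,0,0,5,0,0,0,0,0,7,0,0,0,0,0,8.3,0,0,0,0,0,8.8,0,0,0,0,0,9.1,0,0,0,0,0,9.3,0,0,0,0,0,9.3,0,0,0]'; python3 -m pendant '[0,0,0,0,0,0,0,0,0,0,0,0,0,0,0,0,0,0,0,0,0,0,0,0]' 0.65;  python3 -m pendant '[0,0,-2,0,0,0,0,0,-5,0,0,0,0,0,-9,0,0,0,0,0,-12,0,0,0,0,0,-12,0,0,0,0,0,-12,0,0,0]'; python3 -c "
from h import *
go(446,-251.4,120,60)"
```

```text
t: 14.82
tcp_pos: [0.6284, 0.0273, 0.0393]
ee_rot: [0.055, 3.139, -0.0]
force: [0.2, 0.5, -3.5]
gripper_width: 0.039
gripper_force: 82.4
t: 15.15
tcp_pos: [0.6284, 0.0274, 0.0395]
ee_rot: [0.054, 3.139, -0.0]
force: [-0.8, 0.7, -0.5]
gripper_width: 0.0553
gripper_force: 0.0
t: 15.65
tcp_pos: [0.6294, 0.0273, 0.1618]
ee_rot: [0.054, 3.135, -0.001]
force: [-0.0, -0.5, -1.5]
gripper_width: 0.0557
gripper_force: 0.0
t 15.65 shift [ 17.39 -28.49   4.09] turn [0.001 0.006 0.489] j6 -1.67
```

```bash
python3 -m pendant '[2,-3.2,0,0,0,0,4,-6.5,0,0,0,0,6,-9.8,0,0,0,0,8,-13,0,0,0,0,10,-16.3,0,0,0,0,12,-19.6,0,0,0,0,14,-23,0,0,0,0,16,-26.2,0,0,0,0,17.4,-28.5,1,0,0,0,17.4,-28.5,2,0,0,0]' 1; python3 -m pendant '[0,0,1,0,0,0,0,0,2,0,0,0,0,0,2,0,0,0,0,0,2,0,0,0]'; python3 -c "
from h import *
go(446,-251.4,32,88)
f=env.grab_frame('scene');cv2.imwrite('pics/g.png',cv2.resize(f[100:350,170:440],None,fx=2.4,fy=2.4)[:,:,::-1])"
```

```text
t: 16.48
tcp_pos: [0.4414, -0.2545, 0.1375]
ee_rot: [-0.063, -3.14, 0.001]
force: [-0.3, -0.7, -0.5]
gripper_width: 0.0854
gripper_force: 0.0
t: 16.82
tcp_pos: [0.4436, -0.2498, 0.117]
ee_rot: [-0.052, -3.139, -0.003]
force: [0.2, 0.4, 0.1]
gripper_width: 0.0852
gripper_force: 0.0
t 16.82 shift [-0.26 -0.17  8.5 ] turn [ 0.002 -0.002  0.002] j6 -2.27
```

View pics/g.png

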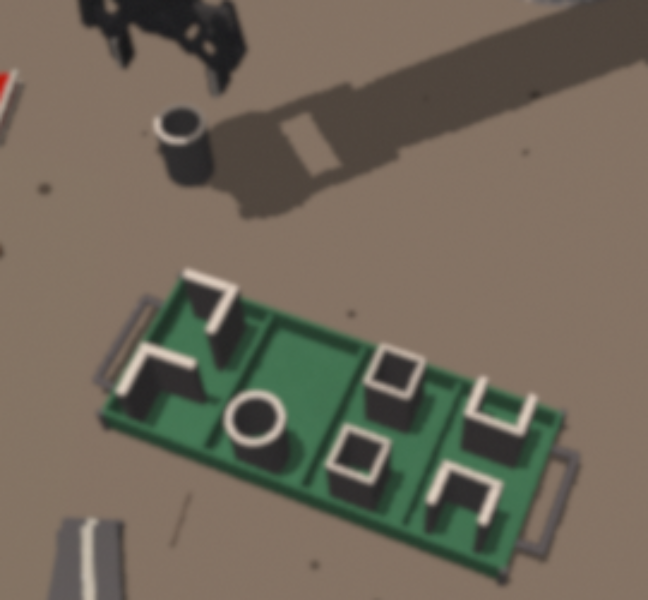

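The square tube stands in its bay at crop (395,390). Next is the pipe at (185,145), descending with a check before closing.

```bash
python3 -m pendant '[-0.1,0,2.5,0,0,0,-0.1,0,5,0,0,0,-0.1,0,7,0,0,0,-0.1,0,8.2,0,0,0,-0.1,0,8.6,0,0,0,-0.1,0,8.6,0,0,0,-0.1,0,8.6,0,0,0]'; python3 -c "
from h import *
go(446,-251.4,32,88)"
```

```text
t: 17.45
tcp_pos: [0.4456, -0.2518, 0.0333]
ee_rot: [0.054, 3.14, -0.002]
force: [-0.2, -0.3, 0.0]
gripper_width: 0.0853
gripper_force: 0.0
t 17.45 shift [-0.04  0.04  0.13] turn [-0.001  0.001  0.001] j6 -2.27
```

```bash
python3 -m pendant '[0,0,0,0,0,0,0,0,0,0,0,0,0,0,0,0,0,0,0,0,0,0,0,0,0,0,0,0,0,0,0,0,0,0,0,0,0,0,0,0,0,0,0,0,0,0,0,0]' 0 80;  python3 -m pendant '[0,0,-3,0,0,0,0,0,-6,0,0,0,0,0,-9,0,0,0,0,0,-10,0,0,0,0,0,-10,0,0,0,0,0,-10,0,0,0,0,0,-10,0,0,0]'; python3 -c "
from h import *
go(623.4,-62.2,130,88)"
```

```text
t: 18.12
tcp_pos: [0.4454, -0.2517, 0.0337]
ee_rot: [0.055, 3.14, -0.001]
force: [-1.9, 1.6, 6.4]
gripper_width: 0.047
gripper_force: 81.3
t: 18.7
tcp_pos: [0.4434, -0.2502, 0.1298]
ee_rot: [-0.055, -3.138, -0.004]
force: [0.6, 0.2, -3.8]
gripper_width: 0.047
gripper_force: 83.6
t 18.7 shift [-17.33  19.41  -0.02] turn [ 0.003 -0.003  0.   ] j6 -2.27
```

```bash
python3 -m pendant '[-2,2.2,0,0,0,0,-4.4,4.9,0,0,0,0,-6.8,7.6,0,0,0,0,-9.2,10.3,0,0,0,0,-11.6,13,0,0,0,0,-14,15.7,0,0,0,0,-16,18,0,0,0,0,-17.2,19.3,0,0,0,0,-17.2,19.3,0,0,0,0,-17.2,19.3,0,0,0,0]'; python3 -m pendant '[0,0,0,0,0,0,0,0,0,0,0,0,0,0,0,0,0,0]';  python3 -c "
from h import *
go(623.4,-62.2,36.5,88)
f=env.grab_frame('scene');cv2.imwrite('pics/i.png',cv2.resize(f[150:350,190:440],None,fx=3,fy=3)[:,:,::-1])"
```

```text
t: 19.53
tcp_pos: [0.6222, -0.0634, 0.1293]
ee_rot: [-0.052, -3.136, -0.001]
force: [-0.6, 0.3, -3.9]
gripper_width: 0.0466
gripper_force: 83.7
t: 19.78
tcp_pos: [0.6225, -0.0652, 0.1317]
ee_rot: [-0.057, -3.14, -0.0]
force: [0.2, -0.2, -3.8]
gripper_width: 0.047
gripper_force: 83.7
t 19.78 shift [-0.09  0.3   9.52] turn [ 0.    -0.001 -0.001] j6 -1.82
```

View pics/i.png

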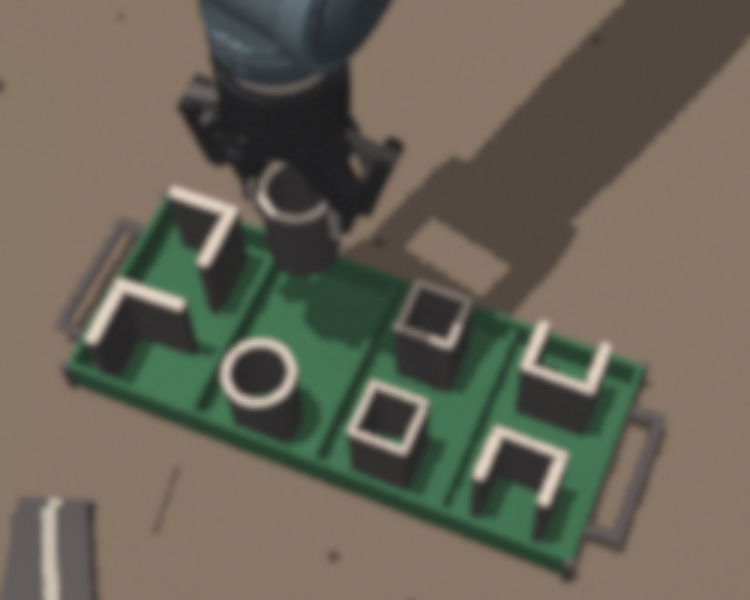

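The pipe is above its bay at crop (300,225), clear of its neighbours.

```bash
python3 -m pendant '[0,0.2,2.5,0,0,0,0,0.2,5,0,0,0,0,0.2,7,0,0,0,0,0.2,8.3,0,0,0,0,0.2,8.8,0,0,0,0,0.2,9.1,0,0,0,0,0.2,9.3,0,0,0,0,0.2,9.3,0,0,0,0,0.2,9.3,0,0,0]'; python3 -m pendant '[0,0,0,0,0,0,0,0,0,0,0,0,0,0,0,0,0,0,0,0,0,0,0,0]' 0.75;  python3 -m pendant '[0,0,-2,0,0,0,0,0,-5,0,0,0,0,0,-9,0,0,0,5,0,-12,0,0,0,9,0,-14,0,0,0,13,0,-16,0,0,0,17,0,-16,0,0,0,17,0,-16,0,0,0,17,0,-16,0,0,0,17,0,-16,0,0,0]'; python3 - <<'E'
from h import *
f=env.grab_frame('top');cv2.imwrite('pics/j.png',cv2.resize(f[130:330,150:470],None,fx=2.5,fy=2.5)[:,:,::-1])
B,m=blobs(f)
for s,p in B:
    w=ray(p,.074)*1000; r=cv2.minAreaRect(w.astype(np.float32)); print(s[:2],np.round(r[0],1),np.round(r[1],1),round(r[2],1))
E
```

```text
t: 20.58
tcp_pos: [0.6243, -0.0627, 0.0406]
ee_rot: [0.055, 3.139, -0.001]
force: [0.1, -0.7, -2.7]
gripper_width: 0.0469
gripper_force: 83.7
t: 20.92
tcp_pos: [0.6241, -0.0626, 0.0402]
ee_rot: [0.055, 3.139, -0.001]
force: [0.0, 0.4, -0.2]
gripper_width: 0.0638
gripper_force: 0.0
t: 21.75
tcp_pos: [0.4534, -0.0566, 0.2001]
ee_rot: [0.055, 3.139, -0.001]
force: [-0.5, 0.4, 0.3]
gripper_width: 0.0643
gripper_force: 0.0
[338 153] [708.3 -64.6] [45.4 48.2] 88.3
[249 155] [712.1 114.9] [50.1 37.7] 86.0
[296 155] [710.1  24.7] [39.  39.7] 88.7
[382 156] [ 700.2 -156.4] [48.6 48.3] 88.8
[338 193] [625.2 -63. ] [47.1 47.4] 88.3
[381 193] [ 622.2 -151.8] [49.4 49.5] 88.6
[248 195] [630.5 119.1] [48.9 36.9] 88.7
[295 194] [629.4  27.7] [40.7 39.1] 88.6
[350 291] [ 421.2 -123.2] [136.3  14.6] 70.0
```

View pics/j.png

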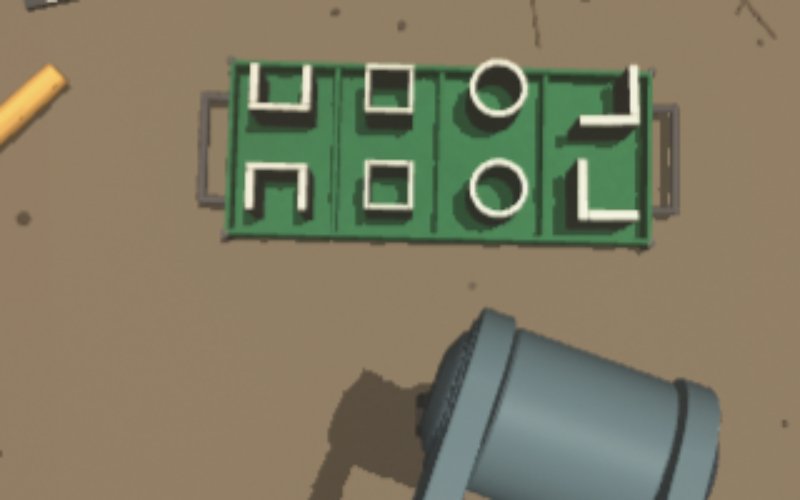

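All four pieces stand in their matching bays, in the front row at crop y≈187. The stock pieces have not moved and the arm is clear, so I'm handing in.

```bash
python3 -m pendant '[0,0,0,0,0,0,0,0,0,0,0,0]'; python3 -c "
from station import env
print(env.job_done())"
```

```text
t: 21.97
tcp_pos: [0.4542, -0.0566, 0.1991]
ee_rot: [-0.054, -3.141, -0.0]
force: [0.2, 0.2, -0.3]
gripper_width: 0.0639
gripper_force: 0.0
the job is handed in; nothing more can be done
None
```

I handed the job in at about 22 s: the last top picture shows all four offcuts upright in their matching bays in front of the stock pieces, which measured unmoved to within 0.1 mm; the hand-in returned no verdict.

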